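Fetch the card-index box from behind the desk tools

TASK

The green card-index box stands in the back row of the wooden desk caddy, behind two of the four desk tools. First stand those two tools aside, upright in the grey tray, then fetch the green box and stand it squarely on the blue felt pad, and last put the two tools back upright, each in the well of the caddy that it came from. Leave the red box, the other two tools and the desk bell where they are.

Things in the scene. Friction and masses are not known exactly. Their poses are not given: they have to be found in the camera images.
- green_box_mid (a point): Centre of the green card-index box, closed and rigid, 58 (its x) x 134 (its y) x 75 high mm, 0.28 to 0.56 kg, brass label frame on its front (-x), white label on the lid. Grip it front to back, over the 58 mm. It stands on the caddy's floor (10 mm over the table) in one rear compartment, left or right. Point 37.5 mm above its underside; z up.
- red_box_mid (a point): Centre of the red card-index box, same make and size as the green one, in the other rear compartment. To be left alone.
- date_stamp_mid (a point): Centre of the self-inking date stamp: black housing 46 x 46 mm, 62 high, with a red push cap 38 x 38 on top, 82 mm high in all. 0.09 to 0.19 kg. Point half-way up, 41 mm above its underside; z up, x and y square to the housing's faces (y across the caddy's row). Best gripped high on the straight side, clear of its neighbours.
- numbering_machine_mid (a point): Centre of the numbering machine: bright steel block 46 x 46 mm, 62 high, with a plunger and a round black knob above it, 84 mm high in all. 0.21 to 0.42 kg. Point half-way up, 42 mm above its underside; z up, x and y square to the block's faces (y across the caddy's row). Best gripped high on the straight side, clear of its neighbours.
- glue_bottle_mid (a point): Centre of the glue bottle: white round bottle 46 mm in diameter with a yellow band and orange nozzle, straight side up to 61 mm, 86 mm high in all. 0.08 to 0.17 kg. Point half-way up, 43 mm above its underside; z up. Best gripped high on the straight side, clear of its neighbours.
- ink_bottle_mid (a point): Centre of the stamp-ink bottle: blue round bottle 46 mm in diameter with a white label and black cap, straight side up to 61 mm, 84 mm high in all. 0.09 to 0.2 kg. Point half-way up, 42 mm above its underside; z up. Best gripped high on the straight side, clear of its neighbours.
- caddy: Light oak desk caddy, fixed, 148 (x) x 304 (y) mm; origin: centre of its underside, x to its back. Floor 10 mm above the table. Front: four wells 60 x 60, 8 mm deep, centres x -34, y -114, -38, 38, 114 mm, one tool in each (which changes). Back: two box compartments in a 12 mm kerb, centres x 32, y -76, 76. Each box has two wells right in front of it, tools about 14 mm off.
- tray: Grey plastic side tray, fixed, 210 (x) x 120 (y) mm outside, rim 4 mm thick, 14 mm high over the table, floor 4 mm over the table; origin at the centre of its underside. It lies to the left or right of the caddy, nearer the robot.
- pad: Blue felt pad, fixed, 76 (x) x 152 (y) x 4 mm; origin at the centre of its underside. It lies on the side opposite to the tray. The box stands squarely when its 134 mm length runs along the pad's 152 mm (y) length, either way round.
- bell: Brass desk bell on a black base, 82 mm in diameter, 51 mm high, loose on the table between the robot and the caddy; origin at the centre of its underside. To be left alone.
Not all that is in view belongs to the job. Leave any purple look-alike of the part that bears date_stamp_mid alone. There is more than one size of the part that bears green_box_mid; the job needs the larger.

How it is judged:
By the outcome, as a careful person would: the job done as asked, in the order asked, and still so for the second after the job is handed in, with the robot touching nothing.
It also fails if it takes over 128 s, if anything falls off the work surface, if the arm or the gripper's body presses on something with over 40 N, if the wrist force passes 120 N, or if a joint passes its speed limit or range.

ROBOT

A 7-joint arm with a two-finger parallel gripper is mounted at the origin on the work surface. World frame = base frame: x ahead of the robot, y to its left, z up, the work surface at z = 0. Lengths are in mm, angles in rad, forces in N, time in s.
With the tool pointing down it reaches from about 400 to 850 mm from the base axis. Payload 6.9 kg.
Tool frame: the origin (TCP) lies between the finger pads; the fingertips stand 19 mm ahead of it and the grasp point (between the pads) is the TCP; z points along the fingers, y is the line along which they close (so a half turn about z gives the same grasp; the last joint's range is limited). The gripper opens to 85 mm and grips with 20 to 120 N. Pads are 22 mm wide; open, the fingers measure 114 mm over their backs; the gripper's body (76 mm by 85 mm) begins 54 mm behind the grasp point. The pads swing forward as they close: fully open they stand 13 mm farther back than shut.
Start: joints at [1.27, 0.507, -0.238, 1.5, 0.126, 1.149, -0.155], TCP at [247.266, -573.996, 250.275] pointing down, gripper open.
Joint ranges: [-3.08, 3.08], [-0.24, 2.05], [-1.43, 1.35], [0, 2.5], [-1.52, 4.66], [0.17, 1.96], [-2.89, 2.89]. Speed limits (rad/s): [2.39, 2.39, 3.14, 3.14, 3.14, 3.14, 3.14].

INTERFACE

Orientations are given as a unit quaternion [x, y, z, w].
In Python, from rig import status, imaging, r gives the robot as it stands.
- The arm moves only by the tool servo_tool, never from a script. Its argument "motion" is a list of rows, each a list of 4 numbers: the shift along the tool's x, y, z in units of 30 mm (1.0 is 30 mm), then the turn about the tool's z in units of 6 degrees (1.0 is 6 degrees). A call has 1 to 10 rows; each row is the pose to reach, as a shift and turn from the pose commanded when the call began, along the tool's axes at that moment; what a row does not reach only later rows make up. A row lasts 1/12 s, in which the tool goes at most 41.7 mm and 7.16 degrees, less where a joint would pass 70% of its speed; a pose out of reach is approached as far as the arm can. A call with a gripper value outside its range is refused whole. "jaw" is the closure, from 0 (fully open) to 1 (shut), set as the call begins (left out, the last holds). The fingers move at their own pace and stop on an object; "grip_force" is the grip in N (left out, the last holds). Time passes only in rows, so rows that repeat a pose let the fingers close. It gives the time, the measured TCP pose, the force, the opening and the grip force at its end, in the units of the state.
- status.sense(): the state, without advancing time (a new reading comes with each control period).
- imaging.capture(name): name is "scene" or "top" or "wrist"; returns (picture, depth): 420x560x3 uint8, red, green, blue; 420x560 float32, mm along the optical axis (not along the pixel's ray), 0 where there is no reading.
- imaging.camera_params(name): a dict with "intrinsics" (3x3 intrinsics, pixels), "cam_to_world" (4x4, takes a point from camera to world coordinates). Camera axes: x right, y up, looking along -z (the intrinsics and any distortion apply to the point x, -y, -z); pixel columns grow to the right and rows downward; lengths in mm; the calibration is good to about 2 mm. A picture is of the moment at which its call begins: read the wrist's pose just before it. camera_params takes no time and is no camera call; for the wrist camera it gives the pose at the moment of the call.
- r.job_done(): hands the job in; it is judged then, once.
Trained networks look in the newest picture that a camera, given by its name, has taken for a name from the list of things; names that differ only in an ending like _2 or _b are one class to them, and where a whole thing is asked for, a point or a joint stands for the part that bears it (a point fixed in the world has none). Each returns a list of dicts, best first, with "conf" (0 to 1); they miss things now and then, are a little off and sometimes report something else, mostly with a low value. They report only what shows in the picture. A call takes as long as a camera call. They do not tell look-alikes from the thing itself.
- imaging.outline_of(query, camera): "pixels" (420x560 bool, what is visible of it) and "point" ([column, row] in pixels, amid what is visible of it).
- imaging.landmark_of(query, camera): "point" ([column, row] in pixels: a listed point, or the origin of a listed thing).
The state is a dict: "clock": time; "joint_pos": joint angles; "dq": joint speeds; "tau": joint torques, N m; "eef_pos": TCP position; "tool_rot": TCP orientation; "contact_force": force on the tool from outside, world axes, zero at the start; "moment": the same for the moment, N m; "width": opening from 0.0 (shut) to 1.0 (fully open); "grip_force": force on a finger pad.
Only numpy, scipy, OpenCV 4.12 (cv2) and the standard library are available. Lean on these libraries where they do the work, as an engineer would, in place of code of your own. Each camera call takes 0.05 s, during which the arm holds its last target. There are 200 camera calls.

## Working session

There is one attempt and no reset: what is moved stays moved. The work goes in short steps, Python scripts to look and compute and a tool call to move; the robot and the scene stay as the last step left them, time stands still between calls to the robot, and variables do not carry over. Pictures are saved under pics/ and viewed, at most 17 in all, crops included, and the job is handed in when it is done.

Besides the shell and the picture viewer there is one more tool, called as name(argument=value, ...), one argument or row to a line, values as JSON. servo_tool: Moves the arm, as the interface text tells. Its arguments: {"type":"object","properties":{"motion":{"type":"array"},"jaw":{"type":"number"},"grip_force":{"type":"number"}},"required":["motion"]}

```bash
mkdir -p pics; ls
python3 - <<'E'
from rig import status, imaging, r
import cv2
s=status.sense(); print({k:s[k] for k in ("clock","eef_pos","tool_rot","width","contact_force")})
for n in ("scene","top"):
    p,d=imaging.capture(n); cv2.imwrite(f"pics/{n}0.png",p[:,:,::-1])
    c=imaging.camera_params(n); print(n,c)
E
```

```text
pics
{'clock': 0.0, 'eef_pos': array([ 246.99434263, -573.62133244,  249.40139039]), 'tool_rot': array([ 9.79386539e-01,  2.01993044e-01, -2.15701739e-04, -8.78433129e-04]), 'width': 0.9981605016977443, 'contact_force': array([-0.91669515,  0.636019  , -0.71742892])}
scene {'intrinsics': array([[414.22372372,   0.        , 283.54286735],
       [  0.        , 414.22372372, 204.98325101],
       [  0.        ,   0.        ,   1.        ]]), 'cam_to_world': array([[-6.41521243e-01, -6.28208479e-01,  4.40232441e-01,
         1.05245870e+03],
       [ 7.67090007e-01, -5.28973193e-01,  3.62987992e-01,
         4.01475993e+02],
       [ 4.83902529e-03,  5.70562414e-01,  8.21239986e-01,
         9.76265898e+02],
       [ 0.00000000e+00,  0.00000000e+00,  0.00000000e+00,
         1.00000000e+00]])}
top {'intrinsics': array([[475.41100452,   0.        , 273.25070851],
       [  0.        , 475.41100452, 212.11201875],
       [  0.        ,   0.        ,   1.        ]]), 'cam_to_world': array([[ 4.89663523e-02,  9.75407713e-01, -2.14900186e-01,
         3.17918213e+02],
       [-9.98793203e-01,  4.70007339e-02, -1.42502504e-02,
        -7.62526743e+00],
       [-3.79933770e-03,  2.15338628e-01,  9.76532048e-01,
         1.21081836e+03],
       [ 0.00000000e+00,  0.00000000e+00,  0.00000000e+00,
         1.00000000e+00]])}
```

View pics/top0.png

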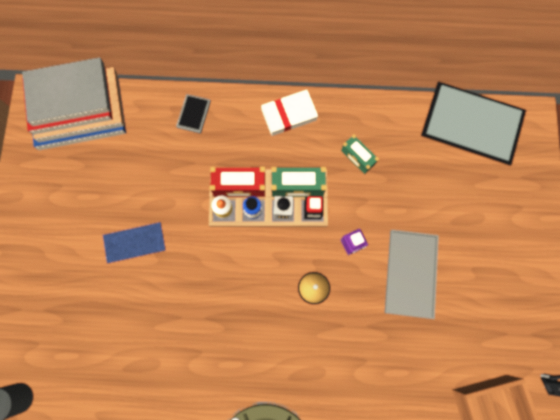

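View pics/scene0.png

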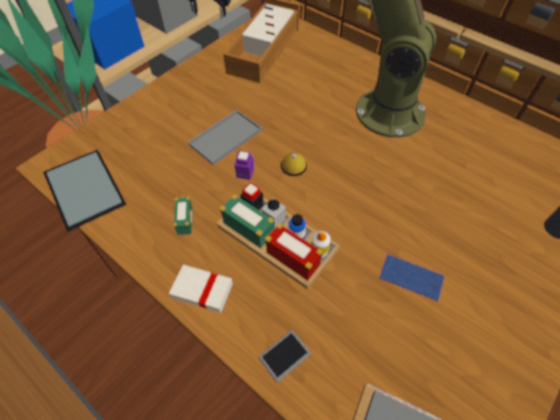

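Top view: the green box is at (299,180), in the rear right compartment. The numbering machine (284,205) and the date stamp (314,205) stand in front of it. The tray is at (412,273) and the pad at (134,242). There are two look-alikes: a small green box at (360,153) and a purple stamp at (354,241). The job's items are the larger green box inside the caddy and the red-capped black stamp in the caddy. I'll confirm both in a crop from the wrist camera.

```bash
cat > h.py <<'E'
import numpy as np, cv2
from rig import status, imaging, r
def cloud(cam,d,C=None):
    C=C or imaging.camera_params(cam); K=C["intrinsics"]; T=C["cam_to_world"]
    v,u=np.mgrid[:d.shape[0],:d.shape[1]]
    P=np.stack([(u-K[0,2])/K[0,0]*d,-(v-K[1,2])/K[1,1]*d,-d],-1)
    return P@T[:3,:3].T+T[:3,3]
def ray(cam,px,z,C=None):
    C=C or imaging.camera_params(cam); K=C["intrinsics"]; T=C["cam_to_world"]
    w=T[:3,:3]@np.array([(px[0]-K[0,2])/K[0,0],-(px[1]-K[1,2])/K[1,1],-1]); o=T[:3,3]
    return o+w*(z-o[2])/w[2]
def toolmove(target,yaw=None):
    """shift in tool units (x,y,z) to world target; tool yaw of y axis"""
    from scipy.spatial.transform import Rotation as R
    s=status.sense(); Rm=R.from_quat(s["tool_rot"]).as_matrix()
    return np.round(Rm.T@(np.array(target)-s["eef_pos"])/30,3), np.degrees(np.arctan2(Rm[1,1],Rm[0,1]))
E
python3 - <<'E'
from h import *
Z=dict(green_box_mid=47.5,red_box_mid=47.5,date_stamp_mid=43,numbering_machine_mid=44,glue_bottle_mid=45,ink_bottle_mid=44,caddy=0,tray=0,pad=0,bell=0)
for cam in ("top","scene"):
    p,d=imaging.capture(cam); W=cloud(cam,d)
    for q,z in Z.items():
        L=imaging.landmark_of(q,cam)
        print(cam,q,[(np.round(l["conf"],2),np.round(l["point"]),np.round(ray(cam,l["point"],z)[:2])) for l in L[:3]])
        if q in("tray","pad","caddy","green_box_mid","numbering_machine_mid","date_stamp_mid"):
            for o in imaging.outline_of(q,cam)[:1]:
                P=W[o["pixels"]&(d>0)]; P=P[P[:,2]>-20]; h=np.percentile(P[:,2],[5,50,95])
                if q in("green_box_mid",): P=P[P[:,2]>75]
                if q in("numbering_machine_mid","date_stamp_mid"): P=P[P[:,2]>60]
                print("   ",np.round(o["conf"],2),len(P),np.round(h),np.round(cv2.minAreaRect(P[:,:2].astype(np.float32)),1) if 0 else cv2.minAreaRect(P[:,:2].astype(np.float32)))
E
```

```text
top green_box_mid [(np.float64(0.93), array([356., 157.]), array([ 729., -196.])), (np.float64(0.59), array([298., 181.]), array([657., -50.]))]
    0.95 0 [13. 50. 54.] ((0.0, 0.0), (0.0, 0.0), 0.0)
top red_box_mid [(np.float64(0.25), array([134., 242.]), array([482., 351.]))]
top date_stamp_mid [(np.float64(0.64), array([310., 209.]), array([587., -84.])), (np.float64(0.58), array([356., 239.]), array([ 517., -198.]))]
    0.91 326 [ 1. 76. 84.] ((509.8406677246094, -194.71890258789062), (44.99208068847656, 45.963401794433594), 26.341459274291992)
top numbering_machine_mid [(np.float64(0.68), array([287., 204.]), array([598., -25.]))]
    0.68 346 [14. 72. 94.] ((585.8058471679688, -14.207229614257812), (46.88194274902344, 44.39384460449219), 2.4446239471435547)
top glue_bottle_mid [(np.float64(0.86), array([222., 202.]), array([594., 139.])), (np.float64(0.4), array([249., 208.]), array([583.,  71.]))]
top ink_bottle_mid [(np.float64(0.77), array([252., 208.]), array([584.,  64.]))]
top caddy [(np.float64(0.82), array([267., 201.]), array([614.,  28.]))]
    0.74 2010 [ 8. 16. 22.
[... 1813 characters left out ...]
79., 235.]), array([613.,  24.]))]
    0.65 1340 [ 4. 18. 24.] ((616.7705078125, 24.805801391601562), (161.5962371826172, 304.6195983886719), 2.699228525161743)
scene tray [(np.float64(0.65), array([224., 134.]), array([ 440., -357.])), (np.float64(0.41), array([295., 225.]), array([560.,  38.]))]
    0.63 1981 [ 1.  4. 14.] ((438.61273193359375, -352.7942199707031), (140.8542938232422, 223.6195831298828), 85.84434509277344)
scene pad [(np.float64(0.76), array([413., 278.]), array([489., 369.]))]
    0.96 1647 [1. 4. 7.] ((487.9161376953125, 363.711181640625), (83.55805969238281, 154.3689727783203), 16.400293350219727)
scene bell [(np.float64(0.79), array([293., 168.]), array([404., -97.]))]
```

Run:
```python
from h import *
print(toolmove([560,-50,320]))
C=imaging.camera_params("wrist"); print(C["cam_to_world"].round(2), C["intrinsics"].round(0)[0])
```

```text
(array([ 16.485, -11.916,  -2.324]), np.float64(-66.69137955858727))
[[ 4.0000e-01  8.7000e-01  2.8000e-01  3.1877e+02]
 [-9.2000e-01  3.8000e-01  1.2000e-01 -5.4280e+02]
 [ 0.0000e+00 -3.0000e-01  9.5000e-01  3.7260e+02]
 [ 0.0000e+00  0.0000e+00  0.0000e+00  1.0000e+00]] [323.   0. 277.]
```

servo_tool(
  motion=[
    [1.2, -0.9, -1.0, 0.4],
    [2.4, -1.75, -2.3, 0.8],
    [3.6, -2.6, -2.3, 1.2],
    [4.8, -3.5, -2.3, 1.6],
    [6.0, -4.3, -2.3, 2.0],
    [7.1, -5.1, -2.3, 2.4],
    [8.2, -5.9, -2.3, 2.8],
    [9.3, -6.7, -2.3, 3.2],
    [10.4, -7.5, -2.3, 3.43],
    [11.5, -8.3, -2.3, 3.43],
  ],
  jaw=0.3,
)

```text
clock: 2.63
eef_pos: [452.2, -230.6, 319.6]
tool_rot: [1.0, 0.023, 0.0, 0.0]
contact_force: [1.5, -1.2, 0.3]
width: 0.698
grip_force: 0.0
```

Run:
```python
from h import *
print(toolmove([570,-50,300]),status.sense()["width"])
```

```text
(array([ 4.199, -5.834,  0.654]), np.float64(-87.37300680785968)) 0.6983917168920004
```

servo_tool(
  motion=[
    [0.8, -1.1, 0.2, 0],
    [1.6, -2.2, 0.4, 0],
    [2.4, -3.3, 0.6, 0],
    [3.2, -4.4, 0.65, 0],
    [4.2, -5.8, 0.65, 0],
    [4.2, -5.83, 0.65, 0],
    [4.2, -5.83, 0.65, 0],
  ],
)

```text
clock: 3.22
eef_pos: [570.5, -46.9, 299.5]
tool_rot: [1.0, 0.027, 0.0, -0.001]
contact_force: [0.1, 0.5, -0.0]
width: 0.697
grip_force: 0.0
```

Run:
```python
from h import *
C=imaging.camera_params("wrist"); p,d=imaging.capture("wrist"); cv2.imwrite("pics/w1.png",p[:,:,::-1]); np.savez("w1.npz",p=p,d=d,T=C["cam_to_world"],K=C["intrinsics"])
s=status.sense(); print(s["eef_pos"],s["tool_rot"])
```

```text
[569.52324896 -49.92901373 299.48491482] [ 9.99670126e-01  2.56808250e-02 -1.55449935e-04 -3.32712836e-04]
```

View pics/w1.png

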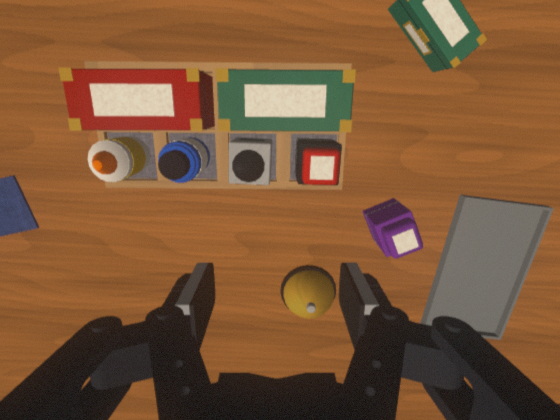

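The wrist picture shows the large green box in the caddy at (285,100), 134 px wide, with a white label on the lid and brass corners. The numbering machine (249,163) and the red-capped stamp (320,163) stand in front of it. The smaller green box (440,28) and the purple stamp (395,230) are the look-alikes, and both stand outside the caddy. I'll get precise poses from depth and make one enlarged crop to confirm.

Run:
```python
from h import *
D=np.load("w1.npz"); p,d=D["p"],D["d"]; C=dict(intrinsics=D["K"],cam_to_world=D["T"]); W=cloud("w",d,C)
v,u=np.mgrid[:420,:560]
def fit(n,box,z0,z1):
    m=(u>box[0])&(u<box[2])&(v>box[1])&(v<box[3])&(W[...,2]>z0)&(W[...,2]<z1)&(d>0)
    P=W[m]; print(n,len(P),np.median(P,0).round(1),cv2.minAreaRect(P[:,:2].astype(np.float32)), np.percentile(P[:,:2],[2,98],0).round(1).tolist())
fit("green",(212,60,362,140),76,95)
fit("red",(55,60,212,140),76,95)
fit("num blk",(222,130,278,190),55,70)
fit("num knob",(222,130,278,190),76,95)
fit("stamp cap",(285,130,350,190),76,95)
fit("stamp hous",(285,130,350,190),52,70)
fit("caddy rim",(80,55,360,195),5,17)
fit("glue",(85,130,130,185),76,95)
fit("ink",(150,130,200,185),76,95)
fit("tray",(410,185,560,350),8,20)
fit("tray fl",(410,185,560,350),1,20)
c=cv2.resize(p[40:270,200:520],None,fx=2.4,fy=2.4,interpolation=cv2.INTER_CUBIC); cv2.imwrite("pics/w1c.png",c[:,:,::-1])
```

```text
green 8354 [657.3 -49.5  84.1] ((656.1160888671875, -49.391326904296875), (58.347373962402344, 134.73594665527344), 2.6990532875061035) [[628.0, -113.5], [684.8, 14.8]]
red 8462 [650.  100.4  84. ] ((648.83544921875, 101.82808685302734), (58.951866149902344, 135.4353485107422), 2.9506325721740723) [[620.3, 35.7], [677.5, 165.5]]
num blk 224 [605.7 -18.8  69.2] ((589.8663940429688, -15.226816177368164), (46.795902252197266, 45.26457595825195), 0.2516343891620636) [[566.9, -37.8], [613.2, 7.1]]
num knob 847 [591.4 -15.4  90.3] ((599.44921875, -17.332788467407227), (52.38798522949219, 54.7630729675293), 3.00067400932312) [[574.8, -30.8], [624.2, 0.5]]
stamp cap 1423 [595.9 -90.1  90.7] ((601.489501953125, -86.00048828125), (55.891273498535156, 63.89967727661133), 3.3191235065460205) [[576.0, -109.0], [629.8, -71.9]]
stamp hous 206 [612.4 -76.6  68.6] ((593.1497192382812, -91.02304077148438), (46.17529296875, 46.3003044128418), 1.5522016286849976) [[570.4, -113.7], [616.5, -67.5]]
caddy rim 4833 [593.8  34.7  10.8] ((615.972900390625, 24.44305419921875), (138.5637664794922, 303.9983215332031), 2.6166536808013916) [[545.1, -125.2], [622.5, 165.5]]
glue 550 [586.  133.1  85.2] ((584.6438598632812, 135.4153289794922), (30.2462158203125, 25.496633529663086), 25.547821044921875) [[571.6, 125.1], [596.4, 145.4]]
ink 856 [588.4  59.7  92.4] ((593.189208984375, 50.598106384277344), (37.11545944213867, 56.07101821899414), 30.172809600830078) [[572.9, 46.7], [601.6, 75.5]]
tray 1841 [ 471.6 -378.1   12.6] ((443.37017822265625, -345.97601318359375), (122.76026916503906, 210.7957305908203), 85.94834899902344) [[338.8, -410.2], [550.4, -280.7]]
tray fl 11657 [ 457.9 -352.6    3.5] ((434.4412536621094, -365.0044860839844), (273.56024169921875, 226.46559143066406), 10.518453598022461) [[345.5, -408.0], [547.2, -283.0]]
```

View pics/w1c.png

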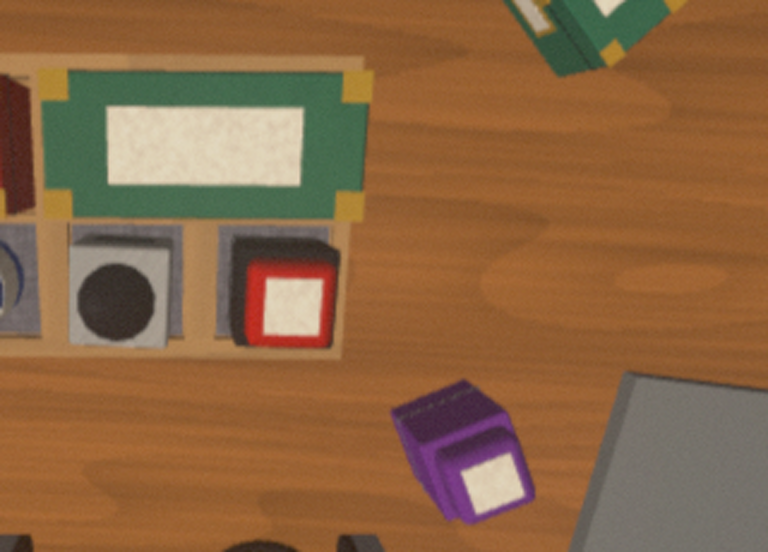

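Confirmed: the large box with the lid label is in the caddy, and the stamp with the red cap and black housing is right of the steel numbering machine. The purple stamp and the small box stay untouched. I'll take the date stamp first.

servo_tool(
  motion=[
    [0.4, 0.8, 1.0, 0],
    [0.7, 1.4, 2.2, 0],
    [0.7, 1.4, 3.5, 0],
    [0.7, 1.4, 4.8, 0],
    [0.7, 1.4, 5.6, 0],
    [0.7, 1.4, 5.6, 0],
    [0.7, 1.4, 5.6, 0],
    [0.7, 1.4, 5.6, 0],
  ],
)

```text
clock: 3.93
eef_pos: [592.9, -93.8, 133.7]
tool_rot: [1.0, 0.023, 0.001, 0.0]
contact_force: [0.7, -0.3, 0.6]
width: 0.7
grip_force: 0.0
```

Run:
```python
from h import *
C=imaging.camera_params("wrist"); p,d=imaging.capture("wrist"); cv2.imwrite("pics/w2.png",p[:,:,::-1])
s=status.sense(); print(s["eef_pos"],s["tool_rot"], toolmove([592.5,-90.8,56]))
```

```text
[593.26643011 -93.55574137 134.20067298] [9.99726463e-01 2.33110016e-02 1.84047400e-03 4.57948583e-04] (array([-0.031, -0.096,  2.606]), np.float64(-87.328614161061))
```

View pics/w2.png

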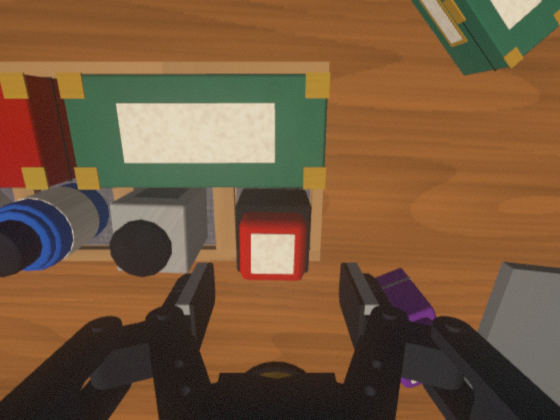

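The fingers straddle the stamp. Its column is about 273 against the finger centre at 277, so it needs about 3 mm of correction, which matches the computed shift.

servo_tool(
  motion=[
    [-0.03, -0.1, 0.3, 0],
    [-0.03, -0.1, 1.0, 0],
    [-0.03, -0.1, 1.8, 0],
    [-0.03, -0.1, 2.6, 0],
    [-0.03, -0.1, 2.6, 0],
    [-0.03, -0.1, 2.6, 0],
    [-0.03, -0.1, 2.6, 0],
  ],
)

```text
clock: 4.57
eef_pos: [592.2, -90.2, 55.0]
tool_rot: [1.0, 0.024, 0.002, 0.0]
contact_force: [1.3, -1.8, 2.8]
width: 0.7
grip_force: 1.6
```

servo_tool(
  motion=[
    [0, 0, 0, 0],
    [0, 0, 0, 0],
    [0, 0, 0, 0],
    [0, 0, 0, 0],
    [0, 0, 0, 0],
    [0, 0, 0, 0],
    [0, 0, 0, 0],
  ],
  jaw=1.0,
  grip_force=30,
)

```text
clock: 5.15
eef_pos: [591.7, -89.8, 54.7]
tool_rot: [1.0, 0.024, 0.001, 0.0]
contact_force: [-0.3, -1.1, 5.4]
width: 0.535
grip_force: 31.5
```

Run:
```python
from h import *
s=status.sense(); print(s["eef_pos"],s["contact_force"],s["width"],s["grip_force"],toolmove([s["eef_pos"][0],s["eef_pos"][1],170]))
```

```text
[591.66770924 -89.80209093  54.71293952] [-0.28989824 -1.12352111  5.4134351 ] 0.5351026751181049 31.544482111930847 (array([ 7.000e-03,  2.000e-03, -3.843e+00]), np.float64(-87.2656012700085))
```

servo_tool(
  motion=[
    [0, 0, -0.3, 0],
    [0, 0, -1.0, 0],
    [0, 0, -2.0, 0],
    [0, 0, -3.0, 0],
    [0, 0, -3.85, 0],
    [0, 0, -3.85, 0],
    [0, 0, -3.85, 0],
  ],
)

```text
clock: 5.73
eef_pos: [591.5, -89.4, 171.1]
tool_rot: [1.0, 0.024, 0.001, 0.0]
contact_force: [0.0, -0.4, -2.0]
width: 0.534
grip_force: 31.0
```

servo_tool(
  motion=[
    [-0.2, 0.5, 0, 0],
    [-0.65, 1.5, 0, 0],
    [-1.1, 2.6, 0, 0],
    [-1.65, 3.8, 0, 0],
    [-2.15, 5.0, 0, 0],
    [-2.7, 6.2, 0, 0],
    [-3.2, 7.4, 0, 0],
    [-3.55, 8.2, 0, 0],
    [-3.72, 8.6, 0, 0],
    [-3.72, 8.6, 0, 0],
  ],
)

```text
clock: 6.57
eef_pos: [489.0, -356.0, 167.7]
tool_rot: [1.0, 0.021, -0.002, -0.0]
contact_force: [-1.2, 0.5, -1.2]
width: 0.533
grip_force: 31.0
```

Run:
```python
from h import *
C=imaging.camera_params("wrist"); p,d=imaging.capture("wrist"); cv2.imwrite("pics/w3.png",p[:,:,::-1])
W=cloud("w",d,C); m=(W[...,2]>7)&(W[...,2]<20)&(W[...,1]<-265)&(W[...,0]<560)
print(cv2.minAreaRect(W[m][:,:2].astype(np.float32)))
s=status.sense(); print(s["eef_pos"],s["width"],s["contact_force"],toolmove([492.4,-352.5,51]))
```

```text
((478.6993713378906, -348.319580078125), (120.30621337890625, 139.96578979492188), 85.83543395996094)
[ 490.71913023 -353.12700434  168.00020617] 0.533833896560966 [ 0.60224938  0.57283932 -1.11311671] (array([ 0.064, -0.012,  3.9  ]), np.float64(-87.40763321039418))
```

View pics/w3.png

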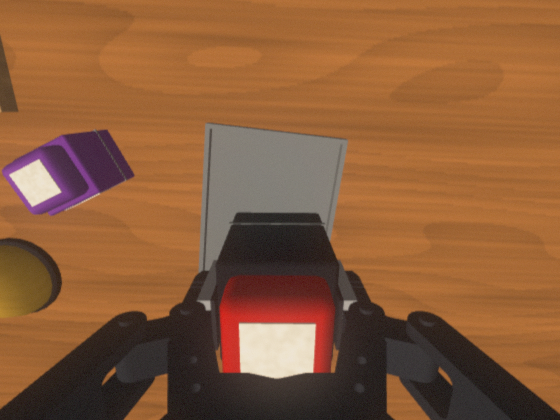

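The stamp hangs upright in the jaws (277,340) over the tray's middle line. I'll lower it now.

servo_tool(
  motion=[
    [0.06, 0, 0.5, 0],
    [0.06, 0, 1.4, 0],
    [0.06, 0, 2.4, 0],
    [0.06, 0, 3.2, 0],
    [0.06, 0, 3.7, 0],
    [0.06, 0, 3.9, 0],
    [0.06, 0, 3.9, 0],
    [0.06, 0, 3.9, 0],
    [0.06, 0, 3.9, 0],
  ],
)

```text
clock: 7.37
eef_pos: [494.8, -352.2, 53.5]
tool_rot: [1.0, 0.024, 0.001, 0.0]
contact_force: [0.1, 0.1, 0.0]
width: 0.534
grip_force: 31.0
```

servo_tool(
  motion=[
    [0, 0, 0.06, 0],
    [0, 0, 0.1, 0],
    [0, 0, 0.1, 0],
    [0, 0, 0.1, 0],
  ],
)

```text
clock: 7.7
eef_pos: [493.6, -352.8, 49.6]
tool_rot: [1.0, 0.024, 0.0, 0.0]
contact_force: [-0.2, -0.9, -0.5]
width: 0.533
grip_force: 31.0
```

servo_tool(
  motion=[
    [0, 0, 0.03, 0],
    [0, 0, 0.06, 0],
    [0, 0, 0.06, 0],
    [0, 0, 0.06, 0],
  ],
)

```text
clock: 8.03
eef_pos: [493.7, -352.9, 48.7]
tool_rot: [1.0, 0.024, 0.0, 0.0]
contact_force: [-2.8, 1.1, 10.0]
width: 0.543
grip_force: 32.0
```

servo_tool(
  motion=[
    [0, 0, -0.03, 0],
    [0, 0, -0.03, 0],
    [0, 0, -0.03, 0],
    [0, 0, -0.03, 0],
    [0, 0, -0.03, 0],
    [0, 0, -0.03, 0],
  ],
  jaw=0.3,
)

```text
clock: 8.53
eef_pos: [493.6, -352.6, 48.2]
tool_rot: [1.0, 0.024, -0.0, -0.0]
contact_force: [0.6, -0.1, -0.2]
width: 0.698
grip_force: 0.0
```

servo_tool(
  motion=[
    [0, 0, -0.3, 0],
    [0, 0, -1.0, 0],
    [0, 0, -2.0, 0],
    [0, 0, -3.2, 0],
    [0, 0, -4.2, 0],
    [0.4, -1.2, -4.4, 0],
    [0.8, -2.4, -4.4, 0],
    [1.2, -3.6, -4.4, 0],
    [1.6, -4.8, -4.4, 0],
    [2.0, -6.0, -4.4, 0],
  ],
)

```text
clock: 9.37
eef_pos: [545.2, -168.4, 181.3]
tool_rot: [1.0, 0.024, 0.0, 0.0]
contact_force: [0.8, 0.1, -0.3]
width: 0.699
grip_force: 0.0
```

Run:
```python
from h import *
s=status.sense(); print(s["eef_pos"],s["width"],toolmove([590,-15.3,133]))
```

```text
[ 545.20067906 -168.39727453  181.33685676] 0.6986236989066739 (array([ 1.731, -5.028,  1.611]), np.float64(-87.2921336583186))
```

servo_tool(
  motion=[
    [0.4, -1.2, 0, 0],
    [0.8, -2.4, 0, 0],
    [1.2, -3.6, 0, 0],
    [1.6, -4.7, 0.3, 0],
    [1.73, -5.05, 0.9, 0],
    [1.73, -5.05, 1.6, 0],
    [1.73, -5.05, 1.6, 0],
    [1.73, -5.05, 1.6, 0],
    [1.73, -5.05, 1.6, 0],
  ],
)

```text
clock: 10.12
eef_pos: [590.0, -17.1, 133.5]
tool_rot: [1.0, 0.023, 0.0, 0.0]
contact_force: [0.8, -0.4, 0.6]
width: 0.697
grip_force: 0.0
```

Run:
```python
from h import *
C=imaging.camera_params("wrist"); p,d=imaging.capture("wrist"); cv2.imwrite("pics/w4.png",p[:,:,::-1])
s=status.sense(); print(s["eef_pos"],s["width"],toolmove([590,-15.3,55.5]))
W=cloud("w",d,C); m=(W[...,2]>55)&(W[...,2]<74.5)&(W[...,1]>-45)&(W[...,1]<15)&(W[...,0]<618)&(W[...,0]>560)
print(m.sum(),cv2.minAreaRect(W[m][:,:2].astype(np.float32)))
```

```text
[590.2098635  -17.17984762 133.77137751] 0.6977520485932349 (array([-0.008, -0.064,  2.609]), np.float64(-87.36094927444964))
2955 ((590.2010498046875, -15.029821395874023), (46.1123161315918, 46.530635833740234), 89.2170181274414)
```

View pics/w4.png

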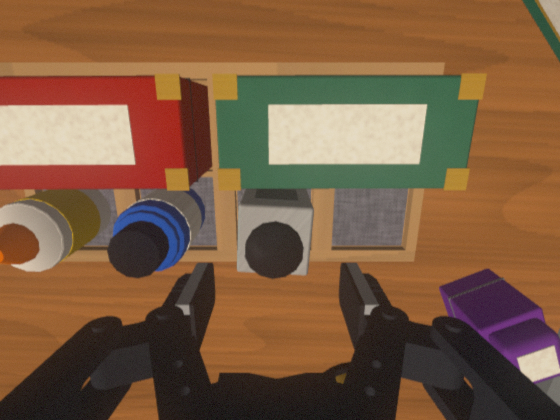

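The machine's block (275,230) is centred between the fingers, and depth puts it at (590.2,-15.0). The ink bottle (160,235) is clear of the left finger.

servo_tool(
  motion=[
    [0, -0.07, 0.3, 0],
    [0, -0.07, 1.0, 0],
    [0, -0.07, 1.8, 0],
    [0, -0.07, 2.6, 0],
    [0, -0.07, 2.6, 0],
    [0, -0.07, 2.6, 0],
    [0, -0.07, 2.6, 0],
  ],
)

```text
clock: 10.75
eef_pos: [590.2, -14.2, 55.5]
tool_rot: [1.0, 0.024, 0.001, -0.0]
contact_force: [-0.2, -0.4, 0.7]
width: 0.7
grip_force: 0.0
```

servo_tool(
  motion=[
    [0, 0, 0, 0],
    [0, 0, 0, 0],
    [0, 0, 0, 0],
    [0, 0, 0, 0],
    [0, 0, 0, 0],
    [0, 0, 0, 0],
    [0, 0, 0, 0],
  ],
  jaw=1.0,
  grip_force=45,
)

```text
clock: 11.33
eef_pos: [590.9, -14.4, 56.4]
tool_rot: [1.0, 0.024, 0.002, 0.0]
contact_force: [-1.2, -0.9, 6.6]
width: 0.543
grip_force: 46.3
```

servo_tool(
  motion=[
    [0, 0, -0.3, 0],
    [0, 0, -1.0, 0],
    [0, 0, -2.0, 0],
    [0, 0, -3.0, 0],
    [0, 0, -3.85, 0],
    [0, 0, -3.85, 0],
    [0, 0, -3.85, 0],
  ],
)

```text
clock: 11.92
eef_pos: [590.1, -14.1, 171.9]
tool_rot: [1.0, 0.024, 0.002, 0.0]
contact_force: [-0.3, 0.3, -4.5]
width: 0.538
grip_force: 46.3
```

Run:
```python
from h import *
print(toolmove([392.6,-345.5,170]))
```

```text
(array([-7.101, 10.723,  0.041]), np.float64(-87.2758082403004))
```

servo_tool(
  motion=[
    [-0.3, 0.5, 0, 0],
    [-0.9, 1.4, 0, 0],
    [-1.6, 2.4, 0, 0],
    [-2.3, 3.4, 0, 0],
    [-3.0, 4.5, 0, 0],
    [-3.7, 5.6, 0, 0],
    [-4.4, 6.7, 0, 0],
    [-5.1, 7.8, 0, 0],
    [-5.8, 8.8, 0, 0],
    [-6.4, 9.7, 0, 0],
  ],
)

```text
clock: 12.75
eef_pos: [408.6, -315.5, 168.5]
tool_rot: [1.0, 0.023, -0.001, -0.001]
contact_force: [0.3, -0.5, -3.3]
width: 0.535
grip_force: 46.3
```

Run:
```python
from h import *
print(toolmove([392.6,-345.5,52]))
```

```text
(array([-0.569,  0.979,  3.885]), np.float64(-87.35514373066759))
```

servo_tool(
  motion=[
    [-0.4, 0.7, 0, 0],
    [-0.6, 1.0, 0, 0],
    [-0.6, 1.0, 0.5, 0],
    [-0.6, 1.0, 1.4, 0],
    [-0.6, 1.0, 2.4, 0],
    [-0.6, 1.0, 3.2, 0],
    [-0.6, 1.0, 3.7, 0],
    [-0.6, 1.0, 3.85, 0],
    [-0.6, 1.0, 3.85, 0],
    [-0.6, 1.0, 3.85, 0],
  ],
)

```text
clock: 13.58
eef_pos: [395.3, -344.3, 54.4]
tool_rot: [1.0, 0.024, -0.0, -0.0]
contact_force: [0.1, -0.1, -4.4]
width: 0.54
grip_force: 46.3
```

servo_tool(
  motion=[
    [0, 0, 0.05, 0],
    [0, 0, 0.08, 0],
    [0, 0, 0.08, 0],
    [0, 0, 0.08, 0],
  ],
)

```text
clock: 13.92
eef_pos: [395.2, -345.0, 52.6]
tool_rot: [1.0, 0.024, 0.0, 0.0]
contact_force: [-0.7, 0.4, -2.8]
width: 0.536
grip_force: 46.3
```

servo_tool(
  motion=[
    [0, 0, 0.03, 0],
    [0, 0, 0.06, 0],
    [0, 0, 0.06, 0],
    [0, 0, 0.06, 0],
  ],
)

```text
clock: 14.25
eef_pos: [395.1, -344.9, 50.4]
tool_rot: [1.0, 0.024, 0.0, 0.0]
contact_force: [-1.0, -1.2, -0.6]
width: 0.538
grip_force: 46.6
```

servo_tool(
  motion=[
    [0, 0, 0.02, 0],
    [0, 0, 0.02, 0],
    [0, 0, 0.0, 0],
    [0, 0, 0.0, 0],
    [0, 0, 0.0, 0],
    [0, 0, 0.0, 0],
    [0, 0, 0.0, 0],
  ],
  jaw=0.3,
)

```text
clock: 14.83
eef_pos: [395.1, -344.8, 50.2]
tool_rot: [1.0, 0.024, 0.0, -0.0]
contact_force: [0.5, 0.1, 1.1]
width: 0.698
grip_force: 0.0
```

servo_tool(
  motion=[
    [0, 0, -0.3, 0],
    [0, 0, -1.0, 0],
    [0, 0, -2.0, 0],
    [0, 0, -3.2, 0],
    [0, 0, -4.4, 0],
    [0, 0, -5.0, 0],
    [0, 0, -5.0, 0],
    [0, 0, -5.0, 0],
  ],
  jaw=0.1,
)

```text
clock: 15.5
eef_pos: [395.3, -345.1, 201.8]
tool_rot: [1.0, 0.024, 0.001, 0.001]
contact_force: [-1.4, 1.4, -0.5]
width: 0.899
grip_force: 0.0
```

Run:
```python
from h import *
p,d=imaging.capture("top"); cv2.imwrite("pics/t2.png",cv2.resize(p[120:340,60:480],None,fx=1.9,fy=1.9)[:,:,::-1])
s=status.sense(); print(s["eef_pos"],s["joint_pos"].round(2) if hasattr(s["joint_pos"],"round") else s["joint_pos"],s["width"]); print(toolmove([656,-49.5,200]))
```

```text
[ 394.73343236 -344.71209036  200.43937862] [ 0.92  0.41 -0.35  1.84  0.17  0.92 -1.04] 0.8974734309758252
(array([ 9.166, -9.416,  0.012]), np.float64(-87.28261056070129))
```

View pics/t2.png

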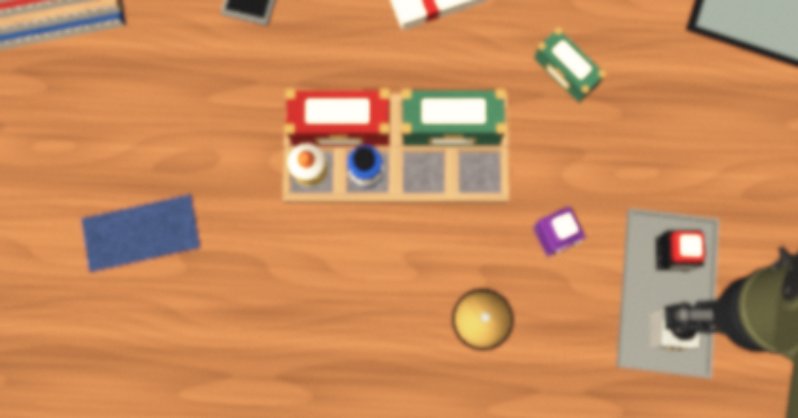

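The top view shows both tools upright in the tray: the stamp at about (685,248) and the machine at about (672,328) in the crop. The two wells in front of the green box are empty. Next is the box.

servo_tool(
  motion=[
    [0.6, -0.6, 0, -0.8],
    [1.4, -1.4, 0, -1.8],
    [2.3, -2.3, 0, -2.9],
    [3.2, -3.2, 0, -4.0],
    [4.1, -4.1, 0, -5.1],
    [5.0, -5.0, 0, -6.2],
    [5.9, -5.9, 0, -7.3],
    [6.8, -6.8, 0, -8.4],
    [7.6, -7.7, 0, -9.5],
    [8.4, -8.6, 0, -10.6],
  ],
  jaw=0.0,
)

```text
clock: 16.38
eef_pos: [634.6, -73.5, 198.3]
tool_rot: [0.835, 0.55, -0.001, -0.001]
contact_force: [0.6, 0.6, -0.8]
width: 1.004
grip_force: 0.0
```

Run:
```python
from h import *
print(toolmove([656,-49.5,200]), status.sense()["joint_pos"])
```

```text
(array([ 1.016,  0.337, -0.06 ]), np.float64(-23.33217123634946)) [ 0.44725429  0.62797502 -0.64381655  1.52961384  0.40114449  1.12225712
 -0.6887791 ]
```

servo_tool(
  motion=[
    [0.5, 0.2, 0, -1.0],
    [1.0, 0.34, 0, -2.1],
    [1.0, 0.34, 0, -3.2],
    [1.0, 0.34, 0, -4.3],
    [1.0, 0.34, 0.5, -4.34],
    [1.0, 0.34, 1.2, -4.34],
    [1.0, 0.34, 1.7, -4.34],
    [1.0, 0.34, 1.7, -4.34],
    [1.0, 0.34, 1.7, -4.34],
  ],
)

```text
clock: 17.13
eef_pos: [654.8, -51.7, 147.3]
tool_rot: [0.692, 0.722, -0.001, -0.002]
contact_force: [0.1, -0.2, 2.2]
width: 0.997
grip_force: 0.0
```

Run:
```python
from h import *
C=imaging.camera_params("wrist"); p,d=imaging.capture("wrist"); cv2.imwrite("pics/w5.png",p[:,:,::-1])
s=status.sense(); print(s["eef_pos"],s["width"])
W=cloud("w",d,C); m=(W[...,2]>78)&(W[...,2]<92)&(W[...,1]>-130)&(W[...,1]<26)&(W[...,0]<700)&(W[...,0]>615)
R=cv2.minAreaRect(W[m][:,:2].astype(np.float32)); print(m.sum(),R,np.median(W[m],0)); print(toolmove([656,-49.5,52]))
```

```text
[655.57747344 -51.49348943 148.60331048] 1.0013833820489655
19063 ((656.6602172851562, -49.954833984375), (59.172637939453125, 135.340087890625), 2.678828716278076) [656.34748714 -38.96409453  84.05323218]
(array([0.064, 0.022, 3.22 ]), np.float64(2.3876014392634852))
```

View pics/w5.png

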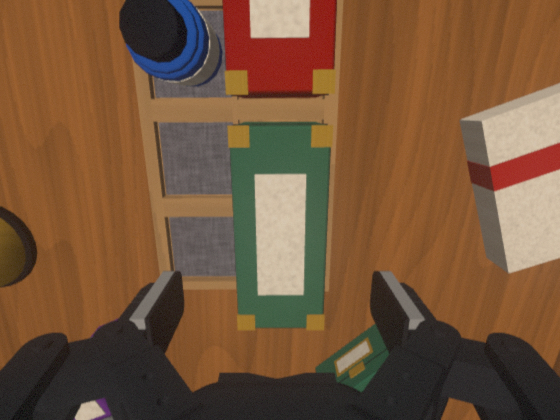

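The box lid is centred between the fingers (columns 232–330, finger centre 277) and its yaw agrees to 0.3°. I'll descend and grip.

servo_tool(
  motion=[
    [0.05, 0.03, 0.4, -0.05],
    [0.05, 0.03, 1.2, -0.05],
    [0.05, 0.03, 2.2, -0.05],
    [0.05, 0.03, 3.0, -0.05],
    [0.05, 0.03, 3.25, -0.05],
    [0.05, 0.03, 3.25, -0.05],
    [0.05, 0.03, 3.25, -0.05],
  ],
)

```text
clock: 17.77
eef_pos: [657.2, -49.7, 52.4]
tool_rot: [0.69, 0.723, 0.0, 0.0]
contact_force: [0.5, 0.1, 0.1]
width: 1.002
grip_force: 0.0
```

servo_tool(
  motion=[
    [0, 0, 0, 0],
    [0, 0, 0, 0],
    [0, 0, 0, 0],
    [0, 0, 0, 0],
    [0, 0, 0, 0],
    [0, 0, 0, 0],
    [0, 0, 0, 0],
    [0, 0, 0, 0],
    [0, 0, 0, 0],
  ],
  jaw=1.0,
  grip_force=60,
)

```text
clock: 18.52
eef_pos: [657.6, -50.0, 53.6]
tool_rot: [0.691, 0.723, 0.001, 0.001]
contact_force: [-0.9, -0.4, 7.1]
width: 0.672
grip_force: 65.5
```

servo_tool(
  motion=[
    [0, 0, -0.3, 0],
    [0, 0, -0.9, 0],
    [0, 0, -1.7, 0],
    [0, 0, -2.6, 0],
    [0, 0, -3.5, 0],
    [0, 0, -4.2, 0],
    [0, 0, -4.6, 0],
    [0, 0, -4.6, 0],
    [0, 0, -4.6, 0],
  ],
)

```text
clock: 19.27
eef_pos: [656.5, -50.4, 189.5]
tool_rot: [0.69, 0.723, -0.0, 0.0]
contact_force: [-1.4, -0.1, -4.0]
width: 0.673
grip_force: 65.0
```

Run:
```python
from h import *
s=status.sense(); print(s["eef_pos"],s["width"],s["contact_force"])
for cam in("top","scene"):
    p,d=imaging.capture(cam); W=cloud(cam,d)
    hsv=cv2.cvtColor(p,cv2.COLOR_RGB2HSV); v,u=np.mgrid[:420,:560]
    m=(hsv[...,0]>100)&(hsv[...,0]<130)&(hsv[...,1]>110)&(d>0)&(abs(W[...,0]-487)<110)&(abs(W[...,1]-365)<120)&(W[...,2]<15)
    m=cv2.morphologyEx(m.astype(np.uint8),cv2.MORPH_OPEN,np.ones((3,3)))>0
    P=np.array([ray(cam,(a,b),4)[:2] for a,b in zip(u[m],v[m])]).astype(np.float32)
    print(cam,m.sum(),cv2.minAreaRect(P),P.mean(0),np.degrees(np.arctan2(*np.linalg.eigh(np.cov(P.T))[1][::-1,1])))
```

```text
[656.4548073  -50.35526559 189.53228452] 0.6730841700140731 [-1.38061392 -0.10053166 -3.99579834]Traceback (most recent call last):
  File "<stdin>", line 9, in <module>
cv2.error: OpenCV(4.12.0) /io/opencv/modules/imgproc/src/convhull.cpp:143: error: (-215:Assertion failed) total >= 0 && (depth == CV_32F || depth == CV_32S) in function 'convexHull'
```

Run:
```python
from h import *
for cam in("top","scene"):
    p,d=imaging.capture(cam); W=cloud(cam,d); q=p.astype(int)
    v,u=np.mgrid[:420,:560]
    m=(q[...,2]>q[...,0]+5)&(abs(W[...,0]-487)<110)&(abs(W[...,1]-365)<120)
    m=cv2.morphologyEx(m.astype(np.uint8),cv2.MORPH_OPEN,np.ones((3,3)))>0
    P=np.array([ray(cam,(a,b),4)[:2] for a,b in zip(u[m],v[m])]).astype(np.float32)
    print(cam,m.sum(),p[242,134])
    if len(P): print(cv2.minAreaRect(P),P.mean(0),np.degrees(np.arctan2(*np.linalg.eigh(np.cov(P.T))[1][::-1,1])))
print(toolmove([488,365,190]))
```

```text
top 1585 [ 85 105 151]
((487.2785949707031, 364.21856689453125), (71.92157745361328, 147.98867797851562), 15.76417350769043) [487.18073 364.25745] 105.83262306394882
scene 1508 [176 120  56]
((491.1708679199219, 364.68890380859375), (73.01759338378906, 148.7184295654297), 15.652771949768066) [491.77835 365.7878 ] 105.3885017531175
(array([14.097, -4.942, -0.06 ]), np.float64(2.6676835992842833))
```

servo_tool(
  motion=[
    [0.5, -0.2, 0, 0],
    [1.3, -0.5, 0, 0],
    [2.4, -0.85, 0, -0.2],
    [3.5, -1.25, 0, -0.5],
    [4.6, -1.6, 0, -0.8],
    [5.7, -2.0, 0, -1.1],
    [6.8, -2.4, 0, -1.4],
    [7.9, -2.8, 0, -1.7],
    [8.9, -3.1, 0, -2.0],
    [9.7, -3.4, 0, -2.17],
  ],
)

```text
clock: 20.25
eef_pos: [539.5, 238.2, 188.6]
tool_rot: [0.602, 0.798, -0.0, -0.001]
contact_force: [1.2, 0.3, -3.5]
width: 0.671
grip_force: 65.1
```

Run:
```python
from h import *
print(toolmove([489,365,150]))
```

```text
(array([ 4.523, -0.459,  1.293]), np.float64(15.91163736349675))
```

servo_tool(
  motion=[
    [1.0, -0.1, 0, 0],
    [2.0, -0.2, 0, 0],
    [3.0, -0.3, 0, 0],
    [3.9, -0.4, 0, 0],
    [4.4, -0.46, 0, 0],
    [4.52, -0.46, 0, 0],
    [4.52, -0.46, 0, 0],
    [4.52, -0.46, 0, 0],
  ],
)

```text
clock: 20.92
eef_pos: [491.7, 361.4, 188.6]
tool_rot: [0.604, 0.797, -0.001, 0.0]
contact_force: [-0.4, -0.4, -3.7]
width: 0.672
grip_force: 65.0
```

Run:
```python
from h import *
C=imaging.camera_params("wrist"); p,d=imaging.capture("wrist"); cv2.imwrite("pics/w6.png",p[:,:,::-1])
s=status.sense(); print(s["eef_pos"],s["width"],toolmove([489,365,50]))
```

```text
[492.07912631 360.88382577 188.76769086] 0.6741263134096126 (array([ 0.168, -0.057,  4.625]), np.float64(15.593606249192522))
```

View pics/w6.png

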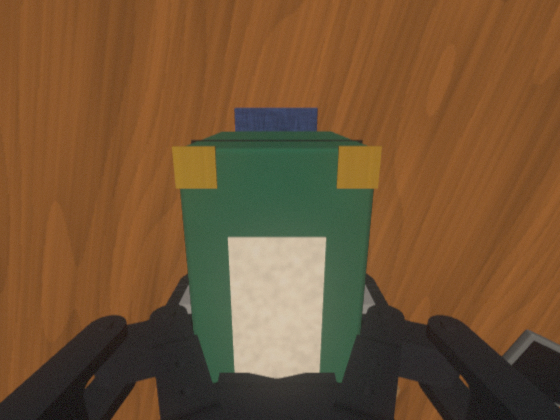

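The box is held square. The pad's far edge shows at row 108, columns 235–318, level with the box, so I'll measure the pad and the box from this frame.

Run:
```python
from h import *
C=imaging.camera_params("wrist"); p,d=imaging.capture("wrist"); W=cloud("w",d,C); q=p.astype(int)
v,u=np.mgrid[:420,:560]
m=(q[...,2]>q[...,0]+10)&(q[...,2]>q[...,1]+5)&(u>200)&(u<350)&(v>80)&(v<132)
print(m.sum(),u[m].min(),u[m].max(),v[m].min())
a,b=[ray("w",(c,v[m].min()),4,C)[:2] for c in (u[m].min(),u[m].max()+1)]
e=b-a; yaw=np.degrees(np.arctan2(e[1],e[0])); n=np.array([-e[1],e[0]])/np.hypot(*e); ctr=(a+b)/2-76*n*np.sign(n[1])
print("edge",a,b,np.hypot(*e),yaw,"centre",ctr)
T=(W[...,2]>205)&(W[...,2]<240)&(q[...,1]>q[...,0]-200)&(v<300)
g=(abs(W[...,2]-np.median(W[170:230,230:320,2]))<8)&(u>170)&(u<385)&(v<235)
B=W[g]; print("lid z",np.median(B[:,2]),cv2.minAreaRect(B[:,:2].astype(np.float32)),B[:,1].max())
lid=lambda c:W[160,c]; print("box far top corners", W[152,180],W[152,375])
print(status.sense()["eef_pos"])
```

```text
1868 234 316 108
edge [433.7711054  426.24300457] [506.07622792 446.42324677] 75.06845487756341 15.594331590252542 centre [490.35433104 363.13074898]
lid z 218.90777727075593 ((477.63134765625, 413.57159423828125), (59.182350158691406, 27.238622665405273), 15.140206336975098) 434.2470691118203
box far top corners [448.32011164 417.70134676 219.10061027] [500.94284761 432.52534853 220.03490163]
[492.27043184 360.74160681 188.97369772]
```

servo_tool(
  motion=[
    [0.06, -0.05, 0.4, 0],
    [0.06, -0.05, 1.2, 0],
    [0.06, -0.05, 2.1, 0],
    [0.06, -0.05, 3.0, 0],
    [0.06, -0.05, 3.8, 0],
    [0.06, -0.05, 4.3, 0],
    [0.06, -0.05, 4.5, 0],
    [0.06, -0.05, 4.55, 0],
    [0.06, -0.05, 4.55, 0],
    [0.06, -0.05, 4.55, 0],
  ],
)

```text
clock: 21.85
eef_pos: [489.9, 364.3, 54.1]
tool_rot: [0.604, 0.797, 0.001, 0.0]
contact_force: [0.0, -0.1, -3.4]
width: 0.671
grip_force: 65.0
```

servo_tool(
  motion=[
    [0, 0, 0.04, 0],
    [0, 0, 0.08, 0],
    [0, 0, 0.08, 0],
    [0, 0, 0.08, 0],
  ],
)

```text
clock: 22.18
eef_pos: [489.5, 364.0, 51.1]
tool_rot: [0.604, 0.797, 0.0, 0.0]
contact_force: [0.6, -0.1, -2.7]
width: 0.671
grip_force: 65.0
```

servo_tool(
  motion=[
    [-0.03, 0, 0.04, 0],
    [-0.03, 0, 0.08, 0],
    [-0.03, 0, 0.08, 0],
    [-0.03, 0, 0.08, 0],
  ],
)

```text
clock: 22.52
eef_pos: [489.6, 363.0, 48.3]
tool_rot: [0.604, 0.797, -0.0, -0.0]
contact_force: [0.9, 0.3, -3.1]
width: 0.676
grip_force: 65.0
```

servo_tool(
  motion=[
    [0, 0, 0.02, 0],
    [0, 0, 0.04, 0],
    [0, 0, 0.04, 0],
    [0, 0, 0.04, 0],
  ],
)

```text
clock: 22.85
eef_pos: [489.6, 363.2, 47.6]
tool_rot: [0.604, 0.797, 0.0, 0.0]
contact_force: [-1.2, -2.7, 1.5]
width: 0.672
grip_force: 65.4
```

servo_tool(
  motion=[
    [0, 0, 0.01, 0],
    [0, 0, 0.01, 0],
    [0, 0, 0.0, 0],
    [0, 0, 0.0, 0],
    [0, 0, 0.0, 0],
    [0, 0, 0.0, 0],
    [0, 0, 0.0, 0],
  ],
  jaw=0.0,
)

```text
clock: 23.43
eef_pos: [489.7, 363.1, 47.2]
tool_rot: [0.604, 0.797, 0.0, -0.0]
contact_force: [-0.5, 0.3, 0.1]
width: 1.001
grip_force: 0.0
```

servo_tool(
  motion=[
    [0, 0, -0.3, 0],
    [0, 0, -1.0, 0],
    [0, 0, -2.0, 0],
    [0, 0, -3.2, 0],
    [0, 0, -4.4, 0],
    [0, 0, -5.4, 0],
    [0, 0, -6.0, 0],
    [0, 0, -6.0, 0],
    [0, 0, -6.0, 0],
  ],
)

```text
clock: 24.18
eef_pos: [489.8, 363.4, 228.8]
tool_rot: [0.604, 0.797, 0.001, 0.0]
contact_force: [0.2, -0.8, -1.0]
width: 0.997
grip_force: 0.0
```

Run:
```python
from h import *
C=imaging.camera_params("wrist"); p,d=imaging.capture("wrist"); cv2.imwrite("pics/w7.png",p[:,:,::-1]); W=cloud("w",d,C)
m=(W[...,2]>72)&(W[...,2]<86)&(abs(W[...,0]-490)<90)&(abs(W[...,1]-364)<100)
print(cv2.minAreaRect(W[m][:,:2].astype(np.float32)),np.median(W[m],0))
q=p.astype(int); v,u=np.mgrid[:420,:560]
m=(q[...,2]>q[...,0]+10)&(q[...,2]>q[...,1]+5)&(W[...,2]<20)&(abs(W[...,0]-490)<90)&(abs(W[...,1]-364)<110)
m=cv2.morphologyEx(m.astype(np.uint8),cv2.MORPH_OPEN,np.ones((3,3)))>0
print(m.sum(),cv2.minAreaRect(W[m][:,:2].astype(np.float32)))
print(status.sense()["eef_pos"],toolmove([493.7,-352.8,230]))
```

```text
((489.5932922363281, 363.2255554199219), (58.689510345458984, 135.09701538085938), 15.78492259979248) [488.08394572 370.77636347  78.07394088]
617 ((471.17584228515625, 431.80029296875), (73.65435028076172, 9.003639221191406), 15.70827865600586)
[489.53385313 362.76275968 227.41889679] (array([-23.002,  -6.314,  -0.081]), np.float64(15.68337502455748))
```

View pics/w7.png

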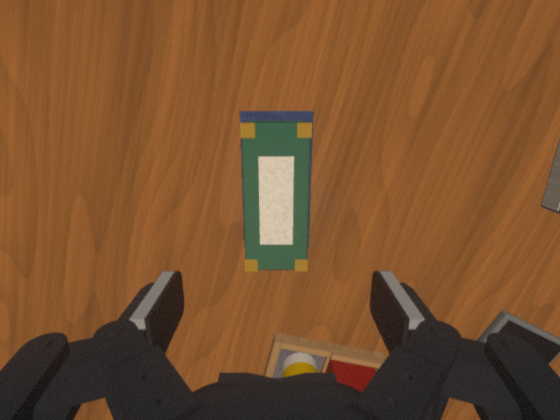

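The box stands square and centred on the pad: (489.6,363.2) at 15.8°, with the pad centre at about (490.5,363) at 15.7°. Next I return the tools, the stamp first.

servo_tool(
  motion=[
    [-0.8, -0.2, 0, 0.7],
    [-1.9, -0.5, 0, 1.7],
    [-3.1, -0.85, 0, 2.7],
    [-4.3, -1.2, 0, 3.7],
    [-5.5, -1.5, 0, 4.7],
    [-6.7, -1.85, 0, 5.7],
    [-7.9, -2.2, 0, 6.7],
    [-9.1, -2.5, 0, 7.7],
    [-10.3, -2.85, 0, 8.7],
    [-11.5, -3.15, 0, 9.7],
  ],
  jaw=0.2,
)

```text
clock: 25.07
eef_pos: [490.6, 3.2, 226.1]
tool_rot: [0.916, 0.4, -0.001, -0.0]
contact_force: [0.8, -0.4, 0.4]
width: 0.802
grip_force: 0.0
```

Run:
```python
from h import *
a,b=toolmove([493.7,-352.8,200]); print(a,b,(b+87.3)/6)
```

```text
[-8.633  8.143  0.871] -42.81851447065782 7.41358092155703
```

servo_tool(
  motion=[
    [-0.8, 0.75, 0, 1.0],
    [-1.7, 1.6, 0, 2.0],
    [-2.6, 2.45, 0, 3.0],
    [-3.5, 3.3, 0, 4.0],
    [-4.4, 4.15, 0, 5.0],
    [-5.3, 5.0, 0, 6.0],
    [-6.2, 5.85, 0, 7.0],
    [-7.1, 6.7, 0, 7.4],
    [-8.0, 7.55, 0.4, 7.4],
    [-8.6, 8.1, 0.8, 7.4],
  ],
)

```text
clock: 25.9
eef_pos: [495.4, -353.3, 201.7]
tool_rot: [1.0, 0.025, -0.001, 0.001]
contact_force: [-0.0, -0.5, -0.1]
width: 0.801
grip_force: 0.0
```

servo_tool(
  motion=[
    [0, 0, 1.0, 0],
    [0, 0, 2.0, 0],
    [0, 0, 2.5, 0],
    [0, 0, 2.5, 0],
    [0, 0, 2.5, 0],
  ],
)

```text
clock: 26.32
eef_pos: [495.8, -348.5, 126.6]
tool_rot: [1.0, 0.027, -0.002, -0.001]
contact_force: [-0.9, -0.2, 1.2]
width: 0.802
grip_force: 0.0
```

Run:
```python
from h import *
C=imaging.camera_params("wrist"); p,d=imaging.capture("wrist"); cv2.imwrite("pics/w8.png",p[:,:,::-1]); W=cloud("w",d,C)
m=(W[...,2]>48)&(W[...,2]<68.5)&(abs(W[...,0]-493)<40)&(abs(W[...,1]+353)<50)
R=cv2.minAreaRect(W[m][:,:2].astype(np.float32)); print(R)
a,b=toolmove([493.7,-352.8,49.5]); print(status.sense()["eef_pos"],a,b,(b+87.3)/6)
```

```text
((495.3740234375, -352.3971862792969), (46.52498245239258, 46.22473907470703), 2.0680625438690186)
[ 496.70566617 -348.86180099  128.06948221] [-0.105  0.127  2.619] -86.90082679966673 0.06652886672221096
```

View pics/w8.png

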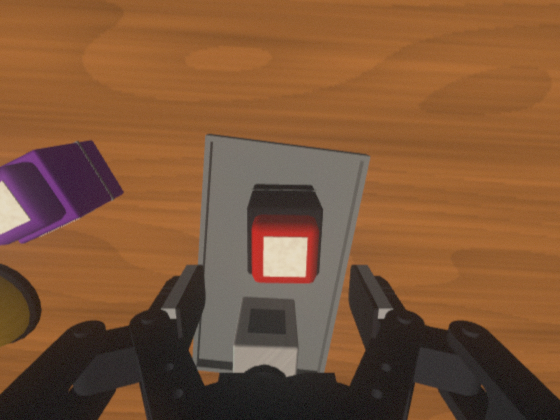

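The stamp (285,235) stands upright in the tray, about 8 px right of the finger centre. The correction is 4 mm, then I descend and grip.

servo_tool(
  motion=[
    [-0.1, 0.13, 0.2, 0.07],
    [-0.1, 0.13, 0.9, 0.07],
    [-0.1, 0.13, 1.7, 0.07],
    [-0.1, 0.13, 2.4, 0.07],
    [-0.1, 0.13, 2.6, 0.07],
    [-0.1, 0.13, 2.6, 0.07],
    [-0.1, 0.13, 2.6, 0.07],
  ],
)

```text
clock: 26.95
eef_pos: [494.4, -353.5, 51.2]
tool_rot: [1.0, 0.023, 0.0, 0.0]
contact_force: [-0.2, -0.1, -0.1]
width: 0.802
grip_force: 0.0
```

servo_tool(
  motion=[
    [0, 0, 0, 0],
    [0, 0, 0, 0],
    [0, 0, 0, 0],
    [0, 0, 0, 0],
    [0, 0, 0, 0],
    [0, 0, 0, 0],
    [0, 0, 0, 0],
  ],
  jaw=1.0,
  grip_force=30,
)

```text
clock: 27.53
eef_pos: [494.8, -353.6, 51.8]
tool_rot: [1.0, 0.023, 0.001, 0.001]
contact_force: [-0.2, 1.0, 6.1]
width: 0.531
grip_force: 31.9
```

servo_tool(
  motion=[
    [0, 0, -0.3, 0],
    [0, 0, -1.0, 0],
    [0, 0, -2.0, 0],
    [0, 0, -3.0, 0],
    [0, 0, -3.9, 0],
    [0, 0, -4.0, 0],
    [0, 0, -4.0, 0],
  ],
)

```text
clock: 28.12
eef_pos: [494.8, -353.7, 173.0]
tool_rot: [1.0, 0.023, 0.002, 0.001]
contact_force: [0.3, 0.4, -1.1]
width: 0.534
grip_force: 31.1
```

Run:
```python
from h import *
C=imaging.camera_params("wrist"); p,d=imaging.capture("wrist"); W=cloud("w",d,C); np.savez("w9.npz",p=p,d=d,W=W)
z=W[300:360,240:310,2]; print("cap top z",np.median(z)); s=status.sense(); print(s["eef_pos"],s["tool_rot"],toolmove([591.9,-90,170]))
```

```text
cap top z 206.33339964109277
[ 493.92144422 -353.20802514  171.07631858] [9.99730191e-01 2.32160469e-02 5.47348037e-04 5.10349323e-04] (array([ 3.67 , -8.613,  0.031]), np.float64(-87.33942928759006))
```

servo_tool(
  motion=[
    [0.2, -0.5, 0, 0],
    [0.65, -1.5, 0, 0],
    [1.1, -2.6, 0, 0],
    [1.65, -3.8, 0, 0],
    [2.15, -5.0, 0, 0],
    [2.7, -6.2, 0, 0],
    [3.2, -7.4, 0, 0],
    [3.5, -8.2, 0, 0],
    [3.68, -8.6, 0, 0],
    [3.68, -8.6, 0, 0],
  ],
)

```text
clock: 29.0
eef_pos: [592.5, -85.9, 168.9]
tool_rot: [1.0, 0.026, -0.001, -0.001]
contact_force: [1.0, 0.0, -1.6]
width: 0.534
grip_force: 31.1
```

servo_tool(
  motion=[
    [0, 0, 0.5, 0],
    [0, 0, 1.3, 0],
    [0, 0, 2.0, 0],
    [0, 0, 2.4, 0],
    [0, 0, 2.4, 0],
    [0, 0, 2.4, 0],
    [0, 0, 2.4, 0],
  ],
)

```text
clock: 29.58
eef_pos: [592.2, -91.6, 98.6]
tool_rot: [1.0, 0.023, 0.0, 0.0]
contact_force: [-0.5, -0.1, -0.6]
width: 0.531
grip_force: 31.1
```

Run:
```python
from h import *
C=imaging.camera_params("wrist"); p,d=imaging.capture("wrist"); cv2.imwrite("pics/w10.png",p[:,:,::-1]); W=cloud("w",d,C)
s=status.sense(); print(s["eef_pos"],s["tool_rot"],toolmove([592.5,-90,59]))
```

```text
[592.56717447 -91.24009173  99.02101539] [9.99742232e-01 2.26949590e-02 5.78388612e-04 2.71588829e-04] (array([-0.002, -0.042,  1.334]), np.float64(-87.39914409008097))
```

View pics/w10.png

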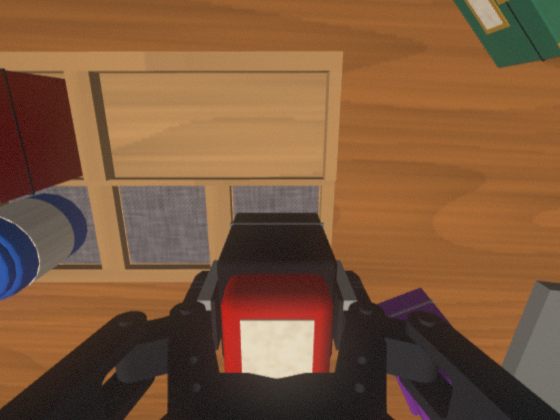

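The right-hand well (columns 231–321) is centred on the stamp (column 277). I'll lower it in.

servo_tool(
  motion=[
    [0, -0.04, 0.3, 0],
    [0, -0.04, 0.7, 0],
    [0, -0.04, 1.1, 0],
    [0, -0.04, 1.25, 0],
    [0, -0.04, 1.3, 0],
    [0, -0.04, 1.3, 0],
    [0, -0.04, 1.3, 0],
  ],
)

```text
clock: 30.22
eef_pos: [592.5, -89.0, 59.7]
tool_rot: [1.0, 0.023, 0.0, 0.0]
contact_force: [-0.6, 0.1, -0.8]
width: 0.536
grip_force: 31.1
```

servo_tool(
  motion=[
    [0, 0, 0.03, 0],
    [0, 0, 0.06, 0],
    [0, 0, 0.06, 0],
    [0, 0, 0.06, 0],
  ],
)

```text
clock: 30.55
eef_pos: [592.6, -89.1, 57.9]
tool_rot: [1.0, 0.023, 0.001, 0.0]
contact_force: [-0.1, -0.0, 1.8]
width: 0.536
grip_force: 31.4
```

servo_tool(
  motion=[
    [0, 0, 0.02, 0],
    [0, 0, 0.02, 0],
    [0, 0, 0.01, 0],
    [0, 0, 0.0, 0],
    [0, 0, 0.0, 0],
    [0, 0, 0.0, 0],
    [0, 0, 0.0, 0],
  ],
  jaw=0.3,
)

```text
clock: 31.13
eef_pos: [592.1, -89.1, 57.4]
tool_rot: [1.0, 0.023, -0.0, -0.0]
contact_force: [0.2, 0.4, -0.6]
width: 0.699
grip_force: 0.0
```

servo_tool(
  motion=[
    [0, 0, -0.3, 0],
    [0, 0, -1.0, 0],
    [0, 0, -2.0, 0],
    [0, 0, -3.2, 0],
    [0, 0, -4.0, 0],
    [-0.6, 0.8, -4.0, 0],
    [-1.3, 1.7, -4.0, 0],
    [-2.1, 2.7, -4.0, 0],
    [-2.9, 3.7, -4.0, 0],
    [-3.7, 4.8, -4.0, 0],
  ],
)

```text
clock: 31.97
eef_pos: [487.0, -238.5, 178.3]
tool_rot: [1.0, 0.024, 0.0, 0.0]
contact_force: [0.5, -0.6, 1.3]
width: 0.701
grip_force: 0.0
```

Run:
```python
from h import *
print(toolmove([395.1,-344.9,170]))
```

```text
(array([-3.229,  3.394,  0.274]), np.float64(-87.25226657998185))
```

servo_tool(
  motion=[
    [-0.8, 0.85, 0, 0],
    [-1.6, 1.7, 0, 0],
    [-2.4, 2.55, 0, 0],
    [-3.0, 3.2, 0, 0],
    [-3.23, 3.4, 0.5, 0],
    [-3.23, 3.4, 1.3, 0],
    [-3.23, 3.4, 1.5, 0],
    [-3.23, 3.4, 1.5, 0],
    [-3.23, 3.4, 1.5, 0],
  ],
  jaw=0.2,
)

```text
clock: 32.72
eef_pos: [396.5, -343.9, 132.9]
tool_rot: [1.0, 0.024, 0.0, -0.0]
contact_force: [0.9, -0.7, 0.6]
width: 0.795
grip_force: 0.0
```

Run:
```python
from h import *
C=imaging.camera_params("wrist"); p,d=imaging.capture("wrist"); W=cloud("w",d,C)
m=(W[...,2]>48)&(W[...,2]<68.5)&(abs(W[...,0]-395)<40)&(abs(W[...,1]+345)<50)
print(m.sum(),cv2.minAreaRect(W[m][:,:2].astype(np.float32)))
a,b=toolmove([395.1,-344.9,51]); print(status.sense()["eef_pos"],a,b)
```

```text
2835 ((394.39202880859375, -344.462158203125), (46.09176254272461, 46.534767150878906), 89.72589874267578)
[ 396.88401069 -344.08082012  133.36708774] [-0.063  0.023  2.746] -87.25433546407896
```

servo_tool(
  motion=[
    [-0.06, 0.02, 0.2, 0],
    [-0.06, 0.02, 0.9, 0],
    [-0.06, 0.02, 1.7, 0],
    [-0.06, 0.02, 2.5, 0],
    [-0.06, 0.02, 2.74, 0],
    [-0.06, 0.02, 2.74, 0],
    [-0.06, 0.02, 2.74, 0],
  ],
)

```text
clock: 33.35
eef_pos: [394.6, -345.1, 50.7]
tool_rot: [1.0, 0.024, 0.0, 0.0]
contact_force: [-0.5, 0.6, 1.0]
width: 0.801
grip_force: 0.0
```

servo_tool(
  motion=[
    [0, 0, 0, 0],
    [0, 0, 0, 0],
    [0, 0, 0, 0],
    [0, 0, 0, 0],
    [0, 0, 0, 0],
    [0, 0, 0, 0],
    [0, 0, 0, 0],
  ],
  jaw=1.0,
  grip_force=45,
)

```text
clock: 33.93
eef_pos: [394.9, -345.6, 51.8]
tool_rot: [1.0, 0.023, 0.001, 0.001]
contact_force: [-0.9, 1.9, 6.8]
width: 0.536
grip_force: 45.4
```

servo_tool(
  motion=[
    [0, 0, -0.3, 0],
    [0, 0, -1.0, 0],
    [0, 0, -2.0, 0],
    [0, 0, -3.0, 0],
    [0, 0, -3.9, 0],
    [0, 0, -4.0, 0],
    [0, 0, -4.0, 0],
  ],
)

```text
clock: 34.52
eef_pos: [394.7, -345.8, 172.4]
tool_rot: [1.0, 0.023, 0.001, 0.001]
contact_force: [-0.1, 0.4, -4.0]
width: 0.536
grip_force: 46.7
```

Run:
```python
from h import *
print(toolmove([590.4,-14.3,170]))
```

```text
(array([  7.026, -10.736,   0.068]), np.float64(-87.35298074787633))
```

servo_tool(
  motion=[
    [0.3, -0.5, 0, 0],
    [0.9, -1.4, 0, 0],
    [1.6, -2.4, 0, 0],
    [2.3, -3.5, 0, 0],
    [3.0, -4.6, 0, 0],
    [3.7, -5.7, 0, 0],
    [4.4, -6.7, 0, 0],
    [5.1, -7.8, 0, 0],
    [5.8, -8.9, 0, 0],
    [6.5, -9.9, 0, 0],
  ],
)

```text
clock: 35.35
eef_pos: [574.6, -37.0, 168.5]
tool_rot: [1.0, 0.024, -0.002, -0.0]
contact_force: [0.8, -0.0, -3.9]
width: 0.537
grip_force: 46.6
```

servo_tool(
  motion=[
    [0.3, -0.5, 0, 0],
    [0.53, -0.84, 0, 0],
    [0.53, -0.84, 0, 0],
    [0.53, -0.84, 0.8, 0],
    [0.53, -0.84, 1.7, 0],
    [0.53, -0.84, 2.3, 0],
    [0.53, -0.84, 2.3, 0],
    [0.53, -0.84, 2.3, 0],
  ],
)

```text
clock: 36.02
eef_pos: [588.3, -15.5, 100.1]
tool_rot: [1.0, 0.022, -0.002, 0.0]
contact_force: [0.6, 0.3, -2.5]
width: 0.537
grip_force: 46.6
```

Run:
```python
from h import *
C=imaging.camera_params("wrist"); p,d=imaging.capture("wrist"); cv2.imwrite("pics/w11.png",p[:,:,::-1])
s=status.sense(); print(s["eef_pos"],s["tool_rot"],toolmove([590.4,-14.5,59]))
```

```text
[589.49416691 -14.99497979 101.43158608] [ 9.99748699e-01  2.24117130e-02 -3.86723999e-04  3.23362237e-04] (array([ 0.032, -0.016,  1.414]), np.float64(-87.4315772947717))
```

View pics/w11.png

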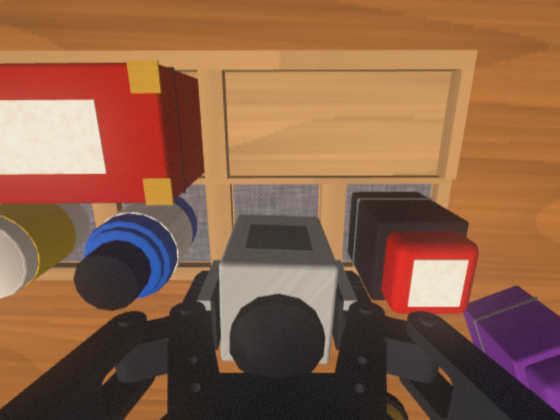

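The well (columns 231–321) is centred under the machine (column 277). The stamp is back in its own well, and the fingers have room on both sides.

servo_tool(
  motion=[
    [0.03, 0, 0.3, 0],
    [0.03, 0, 0.7, 0],
    [0.03, 0, 1.1, 0],
    [0.03, 0, 1.3, 0],
    [0.03, 0, 1.36, 0],
    [0.03, 0, 1.36, 0],
    [0.03, 0, 1.36, 0],
  ],
)

```text
clock: 36.65
eef_pos: [591.2, -13.5, 61.0]
tool_rot: [1.0, 0.023, 0.001, 0.0]
contact_force: [0.5, 0.2, -3.1]
width: 0.54
grip_force: 46.7
```

servo_tool(
  motion=[
    [0, 0, 0.03, 0],
    [0, 0, 0.06, 0],
    [0, 0, 0.06, 0],
    [0, 0, 0.06, 0],
  ],
)

```text
clock: 36.98
eef_pos: [590.8, -13.4, 58.8]
tool_rot: [1.0, 0.023, 0.0, 0.0]
contact_force: [-0.6, -0.4, -3.1]
width: 0.535
grip_force: 46.7
```

servo_tool(
  motion=[
    [0, 0, 0.03, 0],
    [0, 0, 0.06, 0],
    [0, 0, 0.06, 0],
    [0, 0, 0.06, 0],
  ],
)

```text
clock: 37.32
eef_pos: [590.9, -13.4, 57.8]
tool_rot: [1.0, 0.023, 0.0, 0.0]
contact_force: [-2.0, 0.7, 6.0]
width: 0.535
grip_force: 47.6
```

servo_tool(
  motion=[
    [0, 0, -0.02, 0],
    [0, 0, -0.02, 0],
    [0, 0, -0.02, 0],
    [0, 0, -0.02, 0],
    [0, 0, -0.02, 0],
    [0, 0, -0.02, 0],
    [0, 0, -0.02, 0],
  ],
  jaw=0.3,
)

```text
clock: 37.9
eef_pos: [590.8, -13.4, 57.4]
tool_rot: [1.0, 0.023, 0.0, -0.0]
contact_force: [0.1, 0.1, 1.2]
width: 0.702
grip_force: 0.2
```

servo_tool(
  motion=[
    [0, 0, -0.3, 0],
    [0, 0, -1.0, 0],
    [0, 0, -2.0, 0],
    [0, 0, -3.2, 0],
    [0, 0, -4.4, 0],
    [0, 0, -5.6, 0],
    [-1, 0, -6.8, 0],
    [-2, 0, -7.6, 0],
    [-2, 0, -7.6, 0],
    [-2, 0, -7.6, 0],
  ],
)

```text
clock: 38.73
eef_pos: [530.2, -16.2, 288.2]
tool_rot: [1.0, 0.023, 0.002, 0.0]
contact_force: [0.9, 0.4, 0.2]
width: 0.7
grip_force: 0.0
```

Run:
```python
from h import *
C=imaging.camera_params("wrist"); p,d=imaging.capture("wrist"); p2,_=imaging.capture("scene")
a=np.vstack([p[:300],cv2.resize(p2[100:320,120:500],(560,300))]); cv2.imwrite("pics/fin.png",a[:,:,::-1])
```

```text
(no output)
```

View pics/fin.png

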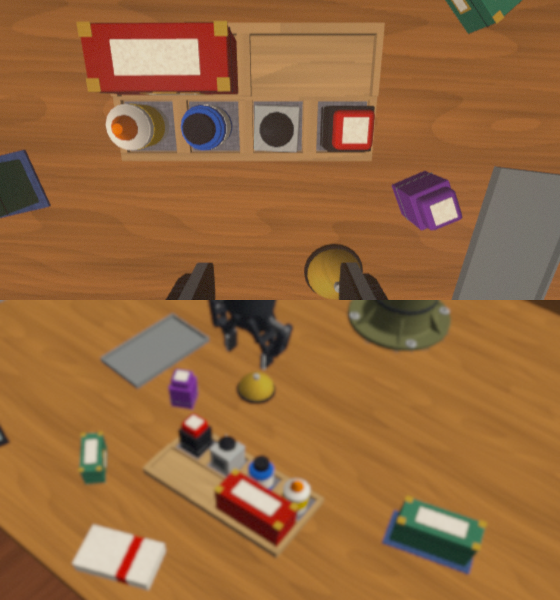

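The final view shows the machine (276,128) and the stamp (348,128) upright in their own wells. The green box stands square on the pad (lower half, 435,530), and everything else is untouched.

```bash
python3 -c "
from rig import r
print(r.job_done())"
```

```text
the job is handed in; nothing more can be done
None
```

The job is done and handed in at about 39 s: the green box stands squarely on the blue pad, and the date stamp and numbering machine are back upright in their own wells.

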